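Clip the siphon tube and tug-test it

ROBOT

A 7-joint arm with a two-finger parallel gripper is mounted at the origin on the work surface. World frame = base frame: x ahead of the robot, y to its left, z up, the work surface at z = 0. Lengths are in mm, angles in rad, forces in N, time in s.
With the tool pointing down it reaches from about 425 to 1025 mm from the base axis. Payload 3.6 kg.
Tool frame: the origin (TCP) lies between the finger pads; the fingertips stand 22 mm ahead of it and the grasp point (between the pads) lies 3 mm ahead of it; z points along the fingers, y is the line along which they close (so a half turn about z gives the same grasp; the last joint's range is limited). The gripper opens to 85 mm and grips with 20 to 120 N. Pads are 22 mm wide; open, the fingers measure 114 mm over their backs; the gripper's body (76 mm by 85 mm) begins 54 mm behind the grasp point. The pads swing forward as they close: fully open they stand 13 mm farther back than shut.
Start: joints at [-1.325, 0.591, 0.048, 1.609, -0.033, 0.943, -0.034], TCP at [241.636, 683.551, 253.302] pointing down, gripper open.
Joint ranges: [-2.69, 2.69], [-0.47, 2.24], [-1.27, 1.36], [0.19, 2.51], [-1.53, 4.68], [0.08, 2.07], [-3.09, 3.09]. Speed limits (rad/s): [2.57, 2.57, 3.14, 3.14, 3.14, 3.14, 3.14].

INTERFACE

Orientations are given as [roll, pitch, yaw] about the fixed x, y, z axes, in that order (R = Rz(yaw) Ry(pitch) Rx(roll)).
In Python, from workcell import telemetry, imaging, r, masks_of, pinpoint gives the robot as it stands. The module is installed in compiled form; this text tells all that it offers.
- The arm moves only by the tool carry_out, never from a script. Its argument "series" is a list of rows, each an object with "travel": the shift along the tool's x, y, z in m, a list of three; "angular": the turn, a rotation vector about the tool's x, y, z in rad, a list of three; "hand": the closure, from -1 (fully open) to 1 (shut), so that 0 is half open. A call has 1 to 20 rows; each row shifts and turns the commanded pose from where the row before left it, along the tool's axes as they then stand; what a row does not reach is not made up. A row lasts 1/8 s, in which the tool goes at most 62.5 mm and 10.7 degrees, less where a joint would pass 70% of its speed; a pose out of reach is approached as far as the arm can. A call is refused whole if a number of a shift passes 0.0625 or a number of a turn 0.188, either way. A call with a gripper value outside its range is refused whole. The fingers move at their own pace and stop on an object; "grip_force" is the grip in N (left out, the last holds). Time passes only in rows, so rows that do not move let the fingers close. It gives the time, the measured TCP pose, the force, the opening and the grip force at its end, in the units of the state.
- telemetry.read_state(): the state, without advancing time (a new reading comes with each control period).
- imaging.read_camera(name): name is "side" or "top" or "wrist"; returns a dict with "pixels" (480x640x3 uint8, red, green, blue), "intrinsics" (3x3 intrinsics, pixels), "dist_coeffs" ([k1, k2, p1, p2, k3] as OpenCV has them; the pictures are not rectified), "world_from_camera" (4x4, takes a point from camera to world coordinates). Camera axes: x right, y up, looking along -z (the intrinsics and any distortion apply to the point x, -y, -z); pixel columns grow to the right and rows downward; lengths in mm; the calibration is good to about 2 mm. A picture is of the moment at which its call begins. There is no depth.
- r.hand_in(): hands the job in; it is judged then, once.
Trained networks look in a picture, given as the dict that the camera call returned (one of the last four; its "shot" number tells which), for a name from the list of things; names that differ only in an ending like _2 or _b are one class to them, and where a whole thing is asked for, a point or a joint stands for the part that bears it (a point fixed in the world has none). Each returns a list of dicts, best first, with "confidence" (0 to 1); they miss things now and then, are a little off and sometimes report something else, mostly with a low value. They report only what shows in the picture. A call takes as long as a camera call.
- masks_of(picture, label): "pixels" (480x640 bool, what is visible of it) and "extent" ([left, top, right, bottom] as shares, 0 to 1, of the picture: columns of its width, rows of its height, round what is visible of it).
- pinpoint(picture, label): "xy" ([column, row] as shares, 0 to 1, of the picture: columns of its width, rows of its height: a listed point, or the origin of a listed thing).
The state is a dict: "clock": time; "q": joint angles; "qvel": joint speeds; "joint_torque": joint torques, N m; "position": TCP position; "tcp_rot": TCP orientation; "force": force on the tool from outside, world axes, zero at the start; "wrist_torque": the same for the moment, N m; "grip_width": finger opening in mm; "grasp_force": force on a finger pad.
Only numpy, scipy, OpenCV 4.12 (cv2) and the standard library are available. Lean on these libraries where they do the work, as an engineer would, in place of code of your own. Each camera call takes 0.05 s, during which the arm holds its last target. There are 200 camera calls.

TASK

The spring clip that locks the white siphon tube into the brass valve is still standing proud of the valve's neck: press it fully home. Then prove that the tube is retained: hook behind the foot at its free end (or take hold of the tube) and tug it straight out of the valve with about 16 N for two seconds, never over 25 N, and let it go. Leave the parts lying round the vise where they are.

Things in the scene. Friction and masses are not known exactly. Their poses are not given: they have to be found in the camera images.
- valve: Brass extinguisher valve body without levers, fixed on its side in a vise. Origin on the tube's axis (level, 112 mm above the bench), mid-jaws. x runs along neck and tube, away from the vise; z up. Along x: flange and threaded neck (radius 19 and 15 mm) 34 to 58 mm, spigot (radius 11) 58 to 104 mm with the clip's groove 82 to 96 mm. An outlet stands 38 mm above the axis at x = -6 mm.
- vise: Blue 75 mm bench vise, fixed to the bench, that holds the valve. Origin under the middle of the jaws, at bench height; axes as the valve's. Its jaws reach 38 mm either way along x and 122 mm above the bench; anvil on the +y side to 95 mm from the origin; screw and handle on the -y side to 165 mm, below 75 mm.
- retaining_clip: U-shaped spring-steel clip astride the spigot's groove: a flat bridge 11 (along x) by 26 by 3 mm on two legs. Axes as the valve's. Origin at the middle of the bridge's underside, at x = 84.5 mm of the valve. It slides only up and down, against 7 N of friction, and stays where left. Home, the bridge rests on the spigot: origin 11 mm above the valve's axis. It starts 9 to 12 mm higher.
- clip_top (a point): Middle of the top of the clip's bridge, where it is pressed; 14 mm above the valve's axis when the clip is home.
- siphon_tube: White nylon tube, 14 mm diameter. Origin on its axis at the spigot's mouth (x = 104 mm of the valve when seated); x points along the tube to the free end. It only slides along x. Without the clip home it draws out at about 2 N. With it home it moves 1.5 mm freely, then bows the clip about 1 mm for each 4 N of tug (2 N more in the hand, friction), springing back when let go.
- foot_shoulder (a point): Centre of the foot's shoulder, on the axis, 130 mm from the tube's origin. Here the 14 mm tube steps up to the foot at its free end, 26 mm diameter and 20 mm long (tapering to 21 mm). The shoulder faces back to the valve, so fingers on either side of the tube can hook it.
- squeeze_lever: Bystander: red steel squeeze lever, a channel 125 by 22 by 14 mm with a bent lip, lying on the bench. Origin at the centre of its underside.
- gauge_lens: Bystander: green glass gauge lens, 32 mm diameter, 6.5 mm thick, flat on the bench. Origin at the centre of its underside.
- pull_pin: Bystander: steel pull pin 62 mm long, 6 mm thick, with a 28 mm ring, lying on the bench. Origin under the joint of pin and ring.
- grease_jar: Bystander: grey jar with a white lid, 48 mm diameter, 45 mm tall, on the bench. Origin at the centre of its underside.

How it is judged:
By the outcome, as a careful person would: the job done as asked, in the order asked, and still so for the second after the job is handed in, with the robot touching nothing.
It also fails if it takes over 51 s, if anything falls off the work surface, if the arm or the gripper's body presses on something with over 40 N, if the wrist force passes 120 N, or if a joint passes its speed limit or range.

## Working session

There is one attempt and no reset: what is moved stays moved. The work goes in short steps, Python scripts to look and compute and a tool call to move; the robot and the scene stay as the last step left them, time stands still between calls to the robot, and variables do not carry over. Pictures are saved under pics/ and viewed, at most 10 in all, crops included, and the job is handed in when it is done.

Besides the shell and the picture viewer there is one more tool, called after "Call:" as name(argument=value, ...) on one line, values as JSON. carry_out: Moves the arm, as the interface text tells. Its arguments: {"type":"object","properties":{"series":{"type":"array"},"grip_force":{"type":"number"}},"required":["series"]}

```bash
mkdir -p pics; cat > h.py <<'E'
import numpy as np, cv2
from workcell import telemetry, imaging, r, masks_of, pinpoint
from scipy.spatial.transform import Rotation as R
def ray(p,xy):
    uv=np.array([[xy[0]*640,xy[1]*480]],float).reshape(1,1,2)
    n=cv2.undistortPoints(uv,np.array(p["intrinsics"],float),np.array(p["dist_coeffs"],float))[0,0]
    T=np.array(p["world_from_camera"]);d=T[:3,:3]@[n[0],-n[1],-1.]
    return T[:3,3],d/np.linalg.norm(d)
def tri(rays):
    A=sum(np.eye(3)-np.outer(d,d) for o,d in rays);b=sum((np.eye(3)-np.outer(d,d))@o for o,d in rays)
    x=np.linalg.solve(A,b);return x,[round(float(np.linalg.norm((np.eye(3)-np.outer(d,d))@(x-o))),1) for o,d in rays]
def proj(p,X):
    T=np.linalg.inv(np.array(p["world_from_camera"]));c=T[:3,:3]@X+T[:3,3]
    return cv2.projectPoints(np.array([[c[0],-c[1],-c[2]]]),np.zeros(3),np.zeros(3),np.array(p["intrinsics"],float),np.array(p["dist_coeffs"],float))[0][0,0]
E
cat > l.py <<'E'
from h import *
np.set_printoptions(precision=1,suppress=True)
P={c:imaging.read_camera(c) for c in("side","top","wrist")}
for c,p in P.items(): cv2.imwrite(f"pics/a_{c}.png",p["pixels"][:,:,::-1]); print(c,np.array(p["world_from_camera"])[:3,3])
for n in "valve vise retaining_clip clip_top siphon_tube foot_shoulder squeeze_lever gauge_lens pull_pin grease_jar".split():
    rs=[];s=""
    for c,p in P.items():
        q=pinpoint(p,n)
        if q: s+=f" {c} {np.array(q[0]['xy'])*[640,480]} {q[0]['confidence']:.2f}"; 
        if q and q[0]['confidence']>.3: rs.append(ray(p,q[0]['xy']))
    print(n,s,tri(rs) if len(rs)>1 else "")
print(telemetry.read_state())
E
python3 l.py; python3 -c "
import cv2,numpy as np
cv2.imwrite('pics/ab.png',cv2.resize(np.vstack([cv2.imread('pics/a_side.png'),cv2.imread('pics/a_top.png')]),(400,600)))"
```

```text
side [228.8 394.5 624.9]
top [424.8  92.7 779.9]
wrist [172.9 707.1 373.5]
valve  side [288.4 246.9] 0.68 top [276.8 231.6] 0.67 (array([550. , 142.3, 100.9]), [2.0, 2.0])
vise  side [292.1 286.8] 0.65 top [280.  241.8] 0.84 (array([550.1, 142.5,   0.4]), [1.2, 1.2])
retaining_clip  side [331.8 199.6] 0.67 top [340.1 220.8] 0.73 (array([555.6,  58.7, 135.8]), [0.6, 0.6])
clip_top  side [331.8 200.3] 0.57 top [344.2 215.5] 0.56 (array([563.9,  52. , 123.6]), [2.0, 2.0])
siphon_tube  side [339.9 204.3] 0.70 top [358.8 223.8] 0.76 (array([559.7,  33.6, 104.2]), [1.4, 1.4])
foot_shoulder  side [389.6 162.1] 0.85 top [454.9 212.5] 0.89 (array([575.6, -95.8, 102.2]), [1.2, 1.2])
squeeze_lever  side [379.5 247.8] 0.80 top [385.1 270.6] 0.58 (array([507.2, -13.7,   8. ]), [0.7, 0.7])
gauge_lens  side [348.9 201.4] 0.44 top [412.4 192. ] 0.70 (array([631.3, -63.7, -13. ]), [1.7, 1.7])
pull_pin  top [345.6 201.3] 0.61 
grease_jar  side [271.8 350.4] 0.91 top [218.2 279. ] 0.60 wrist [ 80.4 479. ] 0.40 (array([491.7, 234.2,  -2. ]), [4.9, 3.3, 1.7])
{'clock': 1.65, 'q': array([-1.3,  0.6,  0. ,  1.6, -0. ,  0.9, -0. ]), 'qvel': array([ 0.,  0.,  0., -0.,  0., -0.,  0.]), 'joint_torque': array([ -0. , -54.9,   1.5, -19.9,   0. ,   0. ,   0. ]), 'position': array([241.6, 683.6, 253.3]), 'tcp_rot': array([3.1, 0. , 2.8]), 'force': array([-0.7,  0. , -0.9]), 'wrist_torque': array([ 0.1, -0. ,  0. ]), 'grasp_force': 0.0, 'grip_width': 85.40783546359411}
```

View pics/a_side.png

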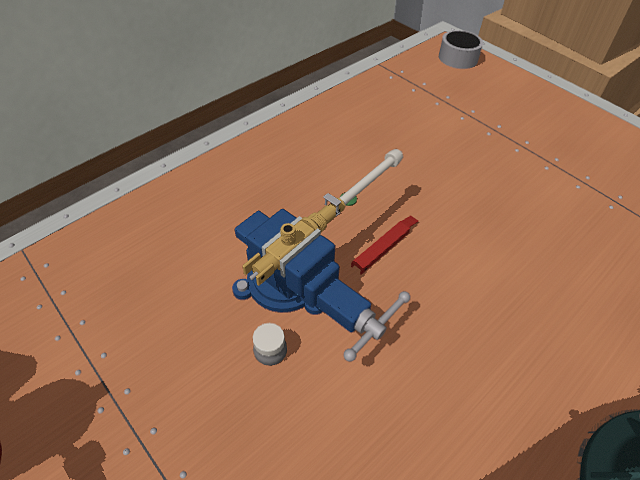

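View pics/a_top.png

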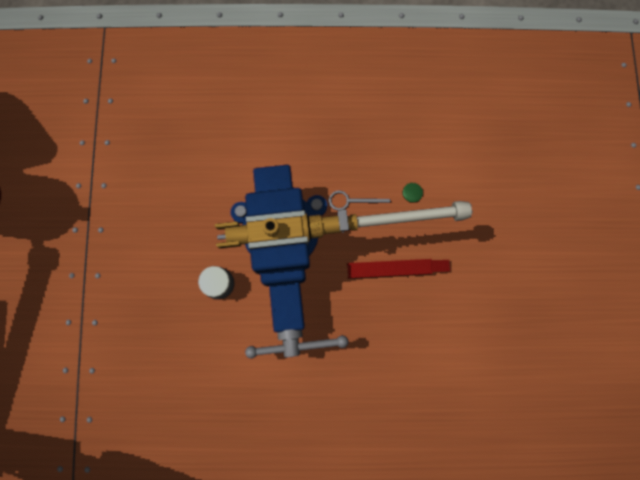

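Side view: the clip is near (332,200) and stands proud, the foot is at (395,157). Top view: clip at (343,219), foot at (460,211), with the lens, pin and lever beside the tube. Next I fit the valve pose and plan an arc to a close viewing pose.

```bash
cat > fit.py <<'E'
from h import *
from scipy.optimize import least_squares
np.set_printoptions(precision=1,suppress=True)
def fit(cams,clip0=10.5,tag=""):
    P={c:imaging.read_camera(c) for c in cams};ob=[]
    for c,p in P.items():
        for n,v in dict(valve=[0,0,0],vise=[0,0,-112],retaining_clip=[84.5,0,11],clip_top=[84.5,0,14],siphon_tube=[104,0,0],foot_shoulder=[234,0,0]).items():
            q=pinpoint(p,n)
            if q and q[0]['confidence']>.4: ob.append((c,p,n,np.array(v,float),np.array(q[0]['xy'])*[640,480]))
    def res(t,full=False):
        o=[]
        for c,p,n,v,uv in ob:
            v=v+[0,0,t[3] if 'clip' in n else 0]
            X=np.r_[R.from_euler('z',t[2]).apply(v)+[t[0],t[1],112]]
            o.append((proj(p,X)-uv))
        return o if full else np.r_[np.ravel(o),(t[3]-10.5)*.5]
    s=least_squares(res,[550,142,-1.46,clip0],loss='soft_l1',x_scale=[10,10,.05,3])
    print("fit",s.x[:2],round(s.x[2],4),"clip up",s.x[3])
    for a,e in zip(ob,res(s.x,True)): print(a[0],a[2],e)
    return P,s.x
E
python3 - <<'E'
from fit import *
P,t=fit(("side","top"))
s=telemetry.read_state();print(s['tcp_rot'].tolist() , s['q'])
for n,dz,dx,dy in((14,.08,-.056,-.011),(14,.08,-.052,-.012)):
    p=s['position'].copy();Q=R.from_euler('xyz',s['tcp_rot'])
    for i in range(n): p=p+Q.apply([dx*1e3,dy*1e3,0]);Q=Q*R.from_rotvec([0,0,dz])
    print(p,Q.as_euler('xyz'))
E
```

```text
fit [549.  141.4] -1.4361 clip up 4.420359585918885
side valve [ 3.3 -3.7]
side vise [-2.   0.1]
side retaining_clip [1.  0.1]
side clip_top [ 41.6 -44.7]
side siphon_tube [-3.7 -2.6]
side foot_shoulder [ 0.8 -0.5]
top valve [-0.1 -0.1]
top vise [-1.9  2.2]
top retaining_clip [-0.3 -4.5]
top clip_top [-6.8  0.8]
top siphon_tube [-0.2  0.3]
[-3.141592532986859, 2.6742523344225333e-05, 2.8018892172793675] [-1.3  0.6  0.   1.6 -0.   0.9 -0. ]
[616.4  24.6 253.3] [3.1 0.  1.7]
[571.7  56.2 253.3] [3.1 0.  1.7]
```

Call:
carry_out(series=[{"travel": [-0.03, -0.014, 0], "angular": [0, 0, 0.05], "hand": 1}, {"travel": [-0.055, -0.014, 0], "angular": [0, 0, 0.075], "hand": 1}, {"travel": [-0.055, -0.014, 0], "angular": [0, 0, 0.075], "hand": 1}, {"travel": [-0.055, -0.014, 0], "angular": [0, 0, 0.075], "hand": 1}, {"travel": [-0.055, -0.014, 0], "angular": [0, 0, 0.075], "hand": 1}, {"travel": [-0.055, -0.014, 0], "angular": [0, 0, 0.075], "hand": 1}, {"travel": [-0.055, -0.014, 0], "angular": [0, 0, 0.075], "hand": 1}, {"travel": [-0.055, -0.014, 0], "angular": [0, 0, 0.075], "hand": 1}, {"travel": [-0.055, -0.014, 0], "angular": [0, 0, 0.075], "hand": 1}, {"travel": [-0.055, -0.014, 0], "angular": [0, 0, 0.075], "hand": 1}, {"travel": [-0.055, -0.014, 0], "angular": [0, 0, 0.075], "hand": 1}, {"travel": [-0.055, -0.014, 0], "angular": [0, 0, 0.075], "hand": 1}, {"travel": [-0.055, -0.014, 0], "angular": [0, 0, 0.075], "hand": 1}, {"travel": [-0.055, -0.014, 0], "angular": [0, 0, 0.075], "hand": 1}, {"travel": [-0.055, -0.014, 0], "angular": [0, 0, 0.075], "hand": 1}, {"travel": [-0.03, -0.014, 0], "angular": [0, 0, 0.05], "hand": 1}, {"travel": [0, 0, 0], "angular": [0, 0, 0], "hand": 1}])

```text
clock: 4.47
position: [579.5, -62.0, 253.8]
tcp_rot: [-3.141, 0.002, 1.642]
force: [0.1, -0.5, 0.2]
grip_width: 0.1
grasp_force: 0.0
```

```bash
python3 - <<'E'
from fit import *
P,t=fit(("side","top","wrist"))
P2,t=fit(("wrist",))
cv2.imwrite("pics/b_wrist.png",P["wrist"]["pixels"][:,:,::-1])
s=telemetry.read_state();print(s)
E
```

```text
fit [547.6 144.3] -1.4632 clip up -8.937961280168043
side valve [ 1.2 -1.9]
side vise [-3.  -0.9]
side retaining_clip [-52.9 -38.9]
side clip_top [ 40.8 -36.4]
side siphon_tube [-1.8 -0.8]
side foot_shoulder [ 3.7 -1.9]
top valve [-6.   1.2]
top vise [-1.3  2.1]
top retaining_clip [-3.   0.1]
top clip_top [118.2 -59.8]
top siphon_tube [-4.2  0.8]
top foot_shoulder [-2.1  0.6]
wrist retaining_clip [-0.1  2.4]
wrist clip_top [0.3 3.9]
wrist siphon_tube [-3.2 -1.2]
wrist foot_shoulder [ 0.3 -1.3]
fit [549.4 143.2] -1.4611 clip up 8.364050993551214
wrist retaining_clip [-2.4 -0. ]
wrist clip_top [ 0.4 -2.3]
wrist siphon_tube [1.  0.5]
wrist foot_shoulder [-0.1  1.7]
{'clock': 5.875, 'q': array([-0.3,  0.4,  0.4,  1.9, -0.2,  0.8,  0.3]), 'qvel': array([ 0.,  0.,  0.,  0.,  0.,  0., -0.]), 'joint_torque': array([  0. , -41.4,   4.5, -17.2,   0. ,   0. ,   0. ]), 'position': array([581.4, -56.3, 253.3]), 'tcp_rot': array([ 3.1, -0. ,  1.7]), 'force': array([-0.6, -0. , -0.1]), 'wrist_torque': array([ 0., -0.,  0.]), 'grasp_force': 0.0, 'grip_width': -0.12861432451628177}
```

View pics/b_wrist.png

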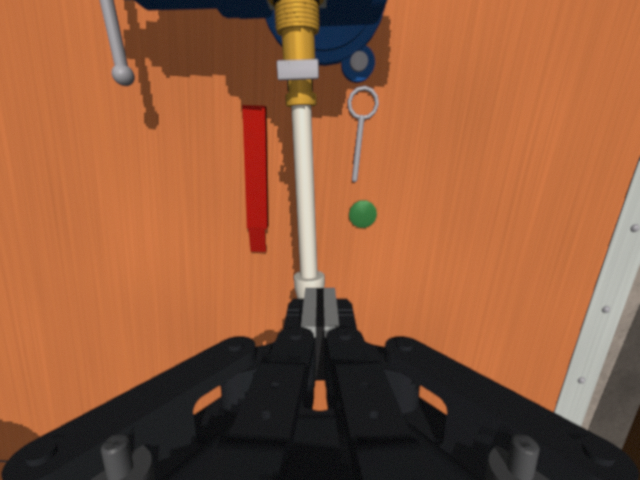

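Wrist view: the clip is at (298,69), proud of the spigot. The tube runs down to the foot at (310,285), just ahead of the fingertips. I'll move above the clip.

Call:
carry_out(series=[{"travel": [0.03, -0.003, 0], "angular": [0, 0, 0], "hand": 1}, {"travel": [0.04, -0.004, 0.015], "angular": [0, 0, 0], "hand": 1}, {"travel": [0.03, -0.004, 0.025], "angular": [0, 0, 0], "hand": 1}, {"travel": [0.017, -0.002, 0.023], "angular": [0, 0, -0.029], "hand": 1}, {"travel": [0, 0, 0], "angular": [0, 0, 0], "hand": 1}, {"travel": [0, 0, 0], "angular": [0, 0, 0], "hand": 1}])

```text
clock: 6.62
position: [559.8, 58.1, 191.1]
tcp_rot: [3.14, 0.001, 1.679]
force: [-0.1, 0.3, -0.1]
grip_width: 0.3
grasp_force: 0.0
```

```bash
python3 - <<'E'
from fit import *
P,t=fit(("wrist",))
cv2.imwrite("pics/c_wrist.png",P["wrist"]["pixels"][:,:,::-1])
s=telemetry.read_state();print(s['position'],s['tcp_rot'],s['force'],s['clock'])
E
```

```text
fit [548.5 141.8] -1.451 clip up 10.046508301799186
wrist valve [0.5 0.5]
wrist vise [-1.  -1.8]
wrist clip_top [0.  0.2]
[559.3  58.7 190.8] [3.1 0.  1.7] [-0.5  0.6 -0.4] 6.975
```

View pics/c_wrist.png

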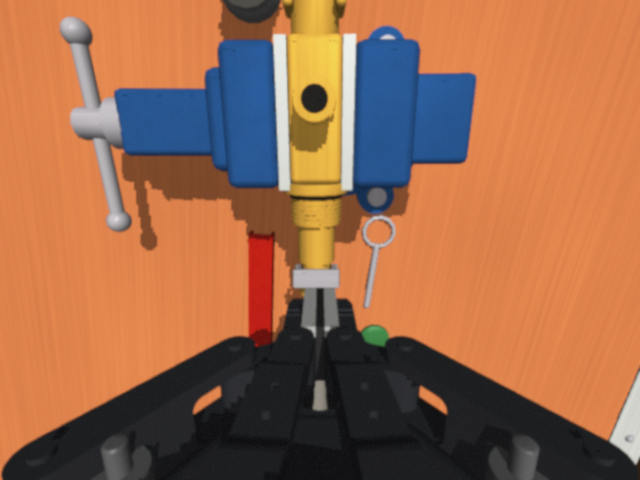

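Wrist view: the fingertips at (320,290) are centred over the clip bridge at (316,277). I'll descend.

Call:
carry_out(series=[{"travel": [0, 0, 0.012], "angular": [0, 0, 0], "hand": 1}, {"travel": [0, 0, 0.012], "angular": [0, 0, 0], "hand": 1}, {"travel": [0, 0, 0.004], "angular": [0, 0, 0], "hand": 1}, {"travel": [0, 0, 0.003], "angular": [0, 0, 0], "hand": 1}, {"travel": [0, 0, 0.003], "angular": [0, 0, 0], "hand": 1}, {"travel": [0, 0, 0.003], "angular": [0, 0, 0], "hand": 1}, {"travel": [0, 0, 0], "angular": [0, 0, 0], "hand": 1}])

```text
clock: 7.85
position: [558.8, 59.2, 153.7]
tcp_rot: [-3.141, -0.0, 1.681]
force: [-1.6, 0.0, 4.1]
grip_width: -0.1
grasp_force: 2.0
```

Call:
carry_out(series=[{"travel": [0, 0, 0.002], "angular": [0, 0, 0], "hand": 1}, {"travel": [0, 0, 0.002], "angular": [0, 0, 0], "hand": 1}, {"travel": [0, 0, 0], "angular": [0, 0, 0], "hand": 1}])

```text
clock: 8.22
position: [558.8, 59.1, 149.8]
tcp_rot: [-3.141, -0.0, 1.681]
force: [-1.8, 0.3, 5.1]
grip_width: -0.1
grasp_force: 2.5
```

Call:
carry_out(series=[{"travel": [0, 0, 0.001], "angular": [0, 0, 0], "hand": 1}, {"travel": [0, 0, 0], "angular": [0, 0, 0], "hand": 1}])

```text
clock: 8.48
position: [558.8, 59.2, 148.9]
tcp_rot: [-3.141, -0.0, 1.681]
force: [-2.1, -0.6, 6.5]
grip_width: 0.4
grasp_force: 2.9
```

Call:
carry_out(series=[{"travel": [0, 0, 0.001], "angular": [0, 0, 0], "hand": 1}, {"travel": [0, 0, 0], "angular": [0, 0, 0], "hand": 1}])

```text
clock: 8.72
position: [558.8, 59.2, 148.0]
tcp_rot: [-3.141, -0.0, 1.681]
force: [-2.8, 1.1, 6.7]
grip_width: 0.2
grasp_force: 3.5
```

Still moving at friction force; continue until the force climbs.

Call:
carry_out(series=[{"travel": [0, 0, 0.001], "angular": [0, 0, 0], "hand": 1}, {"travel": [0, 0, 0], "angular": [0, 0, 0], "hand": 1}])

```text
clock: 8.98
position: [558.8, 59.1, 147.9]
tcp_rot: [-3.141, -0.001, 1.68]
force: [-4.2, -0.9, 13.6]
grip_width: -0.2
grasp_force: 6.9
```

Call:
carry_out(series=[{"travel": [0, 0, 0.001], "angular": [0, 0, 0], "hand": 1}, {"travel": [0, 0, 0], "angular": [0, 0, 0], "hand": 1}])

```text
clock: 9.22
position: [558.9, 59.1, 147.8]
tcp_rot: [-3.141, -0.002, 1.68]
force: [-6.5, 0.2, 20.5]
grip_width: 0.2
grasp_force: 10.2
```

The clip bottomed out at tip height about 126 mm (home), with the force rising to about 20 N. Now I lift and move to the foot.

Call:
carry_out(series=[{"travel": [0, 0, -0.03], "angular": [0, 0, 0], "hand": 1}, {"travel": [0, 0, -0.03], "angular": [0, 0, 0], "hand": 1}, {"travel": [-0.03, 0, -0.003], "angular": [0, 0, 0], "hand": 0.2}, {"travel": [-0.05, 0, 0], "angular": [0, 0, 0], "hand": 0.2}, {"travel": [-0.035, 0, 0], "angular": [0, 0, 0], "hand": 0.2}, {"travel": [-0.014, 0, 0], "angular": [0, 0, 0], "hand": 0.2}, {"travel": [0, 0, 0], "angular": [0, 0, 0], "hand": 0.2}, {"travel": [0, 0, 0], "angular": [0, 0, 0], "hand": 0.2}])

```text
clock: 10.22
position: [573.1, -66.7, 208.0]
tcp_rot: [-3.141, -0.001, 1.683]
force: [-0.4, 0.8, -0.4]
grip_width: 34.0
grasp_force: 0.0
```

```bash
python3 - <<'E'
from fit import *
np.set_printoptions(precision=2,suppress=True)
P,t=fit(("wrist",),0)
cv2.imwrite("pics/d_wrist.png",P["wrist"]["pixels"][:,:,::-1])
p=imaging.read_camera("side");S=p["pixels"][120:280,250:430,::-1]
cv2.imwrite("pics/d_side.png",cv2.resize(S,None,fx=3,fy=3))
rs=[]
for c in(P["wrist"],p):
  for n,x in(("foot_shoulder",0),("clip_top",14),):
    q=pinpoint(c,n)
    if q:
      o,d=ray(c,q[0]['xy']);print(n,q[0]['confidence'],np.array(q[0]['xy'])*[640,480],"at known z:",o+d*(112+x-o[2])/d[2])
s=telemetry.read_state();print(s['position'],s['tcp_rot'],s['force'],s['clock'],s['grip_width'])
E
```

```text
fit [547.77 141.63] -1.4572 clip up 2.626024304924324
wrist retaining_clip [-1.65 -0.55]
wrist clip_top [ 0.16 -0.36]
wrist siphon_tube [1.88 0.7 ]
wrist foot_shoulder [-0.14  0.63]
foot_shoulder 0.63 [317.82 286.99] at known z: [574.34 -90.38 112.  ]
clip_top 0.7 [316.42  34.99] at known z: [557.19  58.19 126.  ]
foot_shoulder 0.7 [387.58 159.31] at known z: [576.82 -88.51 112.  ]
clip_top 0.66 [329.47 203.9 ] at known z: [557.47  60.15 126.  ]
[573.15 -68.97 208.35] [3.14 0.   1.68] [ 0.23 -0.49  0.52] 10.825 33.8289486871429
```

View pics/d_wrist.png

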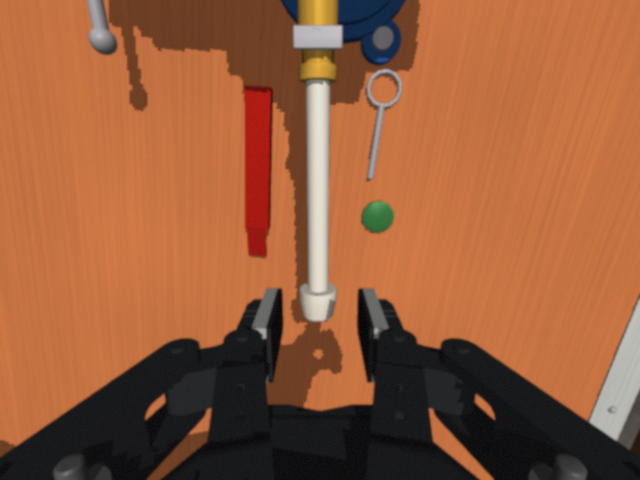

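View pics/d_side.png

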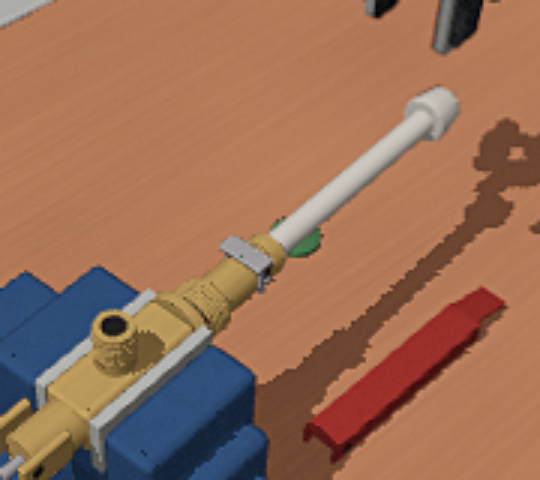

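Wrist view: the clip is seated flat at (318,37), and the tube is centred between the fingers with the foot at (318,300). Side view: the bridge lies on the spigot. I'll descend astride the tube and close to about 18 mm.

Call:
carry_out(series=[{"travel": [0, 0, 0.02], "angular": [0, 0, 0], "hand": 0.2}, {"travel": [0, 0, 0.03], "angular": [0, 0, 0], "hand": 0.2}, {"travel": [0, 0, 0.03], "angular": [0, 0, 0], "hand": 0.2}, {"travel": [0, 0, 0.015], "angular": [0, 0, 0], "hand": 0.2}, {"travel": [0, 0, 0], "angular": [0, 0, 0], "hand": 0.58}, {"travel": [0, 0, 0], "angular": [0, 0, 0], "hand": 0.58}, {"travel": [0, 0, 0], "angular": [0, 0, 0], "hand": 0.58}])

```text
clock: 11.7
position: [574.0, -69.1, 114.4]
tcp_rot: [3.139, 0.0, 1.681]
force: [0.2, 0.7, -0.6]
grip_width: 17.6
grasp_force: 0.0
```

Call:
carry_out(series=[{"travel": [-0.004, 0, 0], "angular": [0, 0, 0], "hand": 0.58}, {"travel": [-0.003, 0, 0], "angular": [0, 0, 0], "hand": 0.58}, {"travel": [0, 0, 0], "angular": [0, 0, 0], "hand": 0.58}])

```text
clock: 12.08
position: [574.0, -76.5, 113.5]
tcp_rot: [3.141, 0.0, 1.68]
force: [0.2, -0.3, 0.4]
grip_width: 18.0
grasp_force: 0.0
```

Call:
carry_out(series=[{"travel": [-0.002, 0, 0], "angular": [0, 0, 0], "hand": 0.58}, {"travel": [-0.001, 0, 0], "angular": [0, 0, 0], "hand": 0.58}, {"travel": [0, 0, 0], "angular": [0, 0, 0], "hand": 0.58}])

```text
clock: 12.45
position: [574.2, -79.0, 113.3]
tcp_rot: [-3.142, 0.0, 1.681]
force: [-0.3, -0.2, -0.1]
grip_width: 17.9
grasp_force: 0.0
```

Call:
carry_out(series=[{"travel": [-0.001, 0, 0], "angular": [0, 0, 0], "hand": 0.58}, {"travel": [-0.001, 0, 0], "angular": [0, 0, 0], "hand": 0.58}, {"travel": [0, 0, 0], "angular": [0, 0, 0], "hand": 0.58}])

```text
clock: 12.82
position: [574.4, -80.2, 113.3]
tcp_rot: [-3.141, -0.001, 1.681]
force: [0.2, 0.9, 0.7]
grip_width: 17.7
grasp_force: 1.0
```

Call:
carry_out(series=[{"travel": [-0.001, 0, 0], "angular": [0, 0, 0], "hand": 0.58}, {"travel": [-0.001, 0, 0], "angular": [0, 0, 0], "hand": 0.58}, {"travel": [0, 0, 0], "angular": [0, 0, 0], "hand": 0.58}])

```text
clock: 13.2
position: [574.6, -81.9, 113.2]
tcp_rot: [-3.141, -0.001, 1.681]
force: [-0.2, 4.6, 0.4]
grip_width: 17.9
grasp_force: 2.2
```

Call:
carry_out(series=[{"travel": [-0.001, 0, 0], "angular": [0, 0, 0], "hand": 0.58}, {"travel": [-0.001, 0, 0], "angular": [0, 0, 0], "hand": 0.58}, {"travel": [0, 0, 0], "angular": [0, 0, 0], "hand": 0.58}])

```text
clock: 13.58
position: [574.7, -82.8, 113.2]
tcp_rot: [-3.141, -0.003, 1.682]
force: [-0.6, 6.1, 1.2]
grip_width: 17.9
grasp_force: 3.3
```

Call:
carry_out(series=[{"travel": [-0.001, 0, 0], "angular": [0, 0, 0], "hand": 0.58}, {"travel": [-0.001, 0, 0], "angular": [0, 0, 0], "hand": 0.58}, {"travel": [-0.001, 0, 0], "angular": [0, 0, 0], "hand": 0.58}, {"travel": [0, 0, 0], "angular": [0, 0, 0], "hand": 0.58}])

```text
clock: 14.08
position: [574.7, -83.8, 113.1]
tcp_rot: [-3.14, -0.005, 1.683]
force: [-1.2, 9.5, 2.6]
grip_width: 17.7
grasp_force: 4.9
```

Call:
carry_out(series=[{"travel": [-0.001, 0, 0], "angular": [0, 0, 0], "hand": 0.58}, {"travel": [-0.001, 0, 0], "angular": [0, 0, 0], "hand": 0.58}, {"travel": [-0.0005, 0, 0], "angular": [0, 0, 0], "hand": 0.58}, {"travel": [0, 0, 0], "angular": [0, 0, 0], "hand": 0.58}])

```text
clock: 14.58
position: [574.8, -84.5, 113.1]
tcp_rot: [-3.139, -0.008, 1.684]
force: [-1.1, 11.4, 3.3]
grip_width: 17.7
grasp_force: 6.3
```

Call:
carry_out(series=[{"travel": [-0.001, 0, 0], "angular": [0, 0, 0], "hand": 0.58}, {"travel": [-0.001, 0, 0], "angular": [0, 0, 0], "hand": 0.58}, {"travel": [-0.001, 0, 0], "angular": [0, 0, 0], "hand": 0.58}, {"travel": [-0.001, 0, 0], "angular": [0, 0, 0], "hand": 0.58}, {"travel": [0, 0, 0], "angular": [0, 0, 0], "hand": 0.58}])

```text
clock: 15.2
position: [574.9, -85.8, 113.0]
tcp_rot: [-3.138, -0.011, 1.686]
force: [-3.0, 16.8, 6.3]
grip_width: 17.9
grasp_force: 8.4
```

Call:
carry_out(series=[{"travel": [0, 0, 0], "angular": [0, 0, 0], "hand": 0.58}, {"travel": [0, 0, 0], "angular": [0, 0, 0], "hand": 0.58}, {"travel": [0, 0, 0], "angular": [0, 0, 0], "hand": 0.58}, {"travel": [0, 0, 0], "angular": [0, 0, 0], "hand": 0.58}, {"travel": [0, 0, 0], "angular": [0, 0, 0], "hand": 0.58}, {"travel": [0, 0, 0], "angular": [0, 0, 0], "hand": 0.58}, {"travel": [0, 0, 0], "angular": [0, 0, 0], "hand": 0.58}, {"travel": [0, 0, 0], "angular": [0, 0, 0], "hand": 0.58}, {"travel": [0, 0, 0], "angular": [0, 0, 0], "hand": 0.58}, {"travel": [0, 0, 0], "angular": [0, 0, 0], "hand": 0.58}])

```text
clock: 16.45
position: [574.9, -85.8, 113.0]
tcp_rot: [-3.138, -0.011, 1.686]
force: [-2.4, 16.7, 4.1]
grip_width: 17.9
grasp_force: 8.4
```

Call:
carry_out(series=[{"travel": [0, 0, 0], "angular": [0, 0, 0], "hand": 0.58}, {"travel": [0, 0, 0], "angular": [0, 0, 0], "hand": 0.58}, {"travel": [0, 0, 0], "angular": [0, 0, 0], "hand": 0.58}, {"travel": [0, 0, 0], "angular": [0, 0, 0], "hand": 0.58}, {"travel": [0, 0, 0], "angular": [0, 0, 0], "hand": 0.58}, {"travel": [0, 0, 0], "angular": [0, 0, 0], "hand": 0.58}, {"travel": [0, 0, 0], "angular": [0, 0, 0], "hand": 0.58}, {"travel": [0, 0, 0], "angular": [0, 0, 0], "hand": 0.58}])

```text
clock: 17.45
position: [574.9, -85.8, 113.0]
tcp_rot: [-3.138, -0.011, 1.686]
force: [-2.2, 15.9, 4.9]
grip_width: 17.8
grasp_force: 8.4
```

Held over 2.25 s at about 16.5 N. Now I let go, open and lift.

Call:
carry_out(series=[{"travel": [0.004, 0, 0], "angular": [0, 0, 0], "hand": 0.58}, {"travel": [0.004, 0, 0], "angular": [0, 0, 0], "hand": 0.58}, {"travel": [0.005, 0, 0], "angular": [0, 0, 0], "hand": 0.58}, {"travel": [0.005, 0, 0], "angular": [0, 0, 0], "hand": 0.58}, {"travel": [0.003, 0, 0], "angular": [0, 0, 0], "hand": 0.2}, {"travel": [0, 0, 0], "angular": [0, 0, 0], "hand": 0.2}, {"travel": [0, 0, 0], "angular": [0, 0, 0], "hand": 0.2}, {"travel": [0, 0, -0.03], "angular": [0, 0, 0], "hand": 0.2}, {"travel": [0, 0, -0.04], "angular": [0, 0, 0], "hand": 0.2}, {"travel": [0, 0, -0.03], "angular": [0, 0, 0], "hand": 0.2}, {"travel": [0, 0, 0], "angular": [0, 0, 0], "hand": 0.2}, {"travel": [0, 0, 0], "angular": [0, 0, 0], "hand": 0.2}])

```text
clock: 18.95
position: [573.1, -73.4, 212.8]
tcp_rot: [-3.141, -0.0, 1.681]
force: [-0.2, 0.3, -1.2]
grip_width: 34.3
grasp_force: 0.0
```

```bash
python3 - <<'E'
from fit import *
a=imaging.read_camera("wrist");cv2.imwrite("pics/e.png",a["pixels"][:,:,::-1])
for n,z in(("foot_shoulder",112),("clip_top",126)):
  q=pinpoint(a,n)
  if q: o,d=ray(a,q[0]['xy']);print(n,o+d*(z-o[2])/d[2])
s=telemetry.read_state();print(s['position'],s['force'],s['clock'])
E
```

```text
foot_shoulder [576.1 -91.6 112. ]
clip_top [558.   58.1 126. ]
[572.8 -73.3 212.1] [-0.  -0.8  0.4] 19.1
```

View pics/e.png

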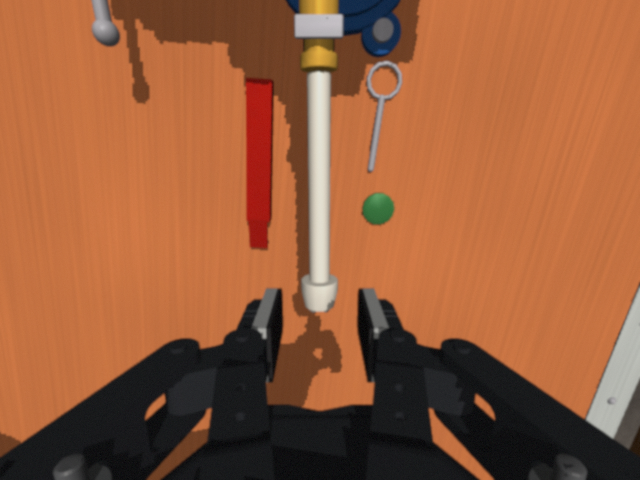

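The clip is home at (318,26). The tube sprang back with its foot at (319,292), the loose parts are untouched and the gripper is clear.

```bash
python3 -c "
from workcell import r
print(r.hand_in())"
```

```text
the job is handed in; nothing more can be done
None
```

The clip is pressed fully home, the tube held under a tug of about 16.5 N for over 2 s and was then let go, the loose parts were left where they lay, and the job is handed in (no verdict was returned).

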